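# Gauge a specimen, then slide it to its lens notch and hold

## Task

Press the reader's drop gauge down to its stop by the knob on top, so that its sprung foot reads the height of the specimen lying in the slide, and let the gauge rise fully again before the slide is moved. Then pinch the slide's upright handle and draw the slide to the left along its rail until its ball clicks into the proper notch: a tall (24 mm) specimen stops at the first notch, under the high lens; a low (14 mm) one goes on to the second notch, under the low lens, and no specimen may strike a lens. The slide is sprung and runs home when let go, so finish while still gripping the handle with the ball at rest in that notch; leave the waiting specimen in its seat and the things on the bench where they are.

Things in the scene. Friction and masses are not known exactly. Their poses are not given: they have to be found in the camera images.
- reader: white specimen reader on a base plate 165 x 285 x 16 mm, fixed to the bench. Origin: centre of its underside; x to its back, y to its left along the rail, z up. At its right end (x 0, y -80 mm) stands the drop gauge with a round dial; left of it a white housing, 185 mm high, its front 28 mm before the origin, carries two lens tubes that point down at the slide's path
- slide (a joint): travel of the aluminium slide along the rail, m: 0 at home (pocket under the gauge), grows to the left (reader +y) to 0.152. First notch (high lens) at 0.080, second (low lens) at 0.140. A spring pulls it home with about 6 N; within 4.5 mm of a notch the ball draws it in with about 4 N (pull drops to 2 N before it, 10 N after), but cannot hold it alone
- slide_handle (a point): where to pinch the slide's upright black handle, 66 mm above the bench, 112 mm in front (reader -x) of the pocket centre. Handle 14 mm thick along the rail (reader y), 28 mm deep (x), top 84 mm and foot 36 mm above the bench. Moves with the slide; its axes are the reader's
- slide_pocket (a point): centre of the floor of the slide's round specimen pocket (31.5 mm bore, 8 mm deep), 36 mm above the bench
- spare_seat (a point): centre of the floor of the fixed seat for the waiting specimen (same bore and depth) at the reader's front left corner
- notch_high (a point): mouth of the first V notch (9 mm wide) in the steel strip in front of the rail; the ball is in it when the slide joint is 0.080
- notch_low (a point): mouth of the second V notch in the strip; the ball is in it when the slide joint is 0.140
- gauge_knob (a point): centre of the top of the gauge's black press knob, 30 mm across, 200 mm above the bench when up; moves with the gauge
- gauge (a joint): how far the gauge head is pressed down, m: 0 up, 0.032 at its lower stop; a spring lifts it again. Pressing takes about 2 N at the top and 6 N at the stop, foot included
- foot (a joint): reading of the gauge's sprung foot, m: how far it is pushed up in the head. At the lower stop it equals the specimen's height (about 0.014 or 0.024). The dial's pointer turns 0.2 rad clockwise for every mm, from straight up
- lens_high: high lens tube, its tip 72 mm above the bench; origin at the centre of the tip
- lens_low: low lens tube, its tip 56 mm above the bench; origin at the centre of the tip. A tall specimen in the slide (top 60 mm up) would strike it
- puck_tall: tall specimen: black resin puck, 30 mm across, 24 mm high, small steel piece in its top; origin at the centre of its underside. It lies either in the slide's pocket or in the waiting seat
- puck_low: low specimen: black resin puck, 30 mm across, 14 mm high; origin at the centre of its underside. It lies in the other of the two places
- label_box: small carton 45 x 62 x 30 mm, bystander; origin under its centre
- grease_tin: flat round tin, 54 mm across, 24 mm high, bystander; origin under its centre
- marker: marker pen 135 mm long, lying, bystander; origin under its centre
- bench_timer: round mechanical timer, 66 mm across, 44 mm high, bystander; origin under its centre

How it is judged:
By the outcome, as a careful person would: the job done as asked, in the order asked, and still so for the second after the job is handed in, while the arm keeps its last pose, push and grip.
It also fails if it takes over 56 s, if anything falls off the work surface, if the arm or the gripper's body presses on something with over 40 N, if the wrist force passes 120 N, or if a joint passes its speed limit or range.

## Robot

A 6-joint arm with a two-finger parallel gripper is mounted at the origin on a cart in front of the work surface, level with it; the furniture and walls round the work are solid. World frame = base frame: x ahead of the robot, y to its left, z up, the work surface at z = 0. Lengths are in m, angles in rad, forces in N, time in s.
With the tool pointing down it reaches from about 0.3 to 0.775 m from the base axis. Payload 14.6 kg.
Tool frame: the origin (TCP) lies at the very end of the fingers, on their centre line; the grasp point (between the pads) lies 19 mm behind it; z points along the fingers, y is the direction in which the jaws open and shut (so a half turn about z gives the same grasp; the last joint's range is limited). The gripper opens to 94 mm and grips with 3 to 60 N. Pads are 16 mm wide; open, the fingers measure 119 mm over their backs; the gripper's body (75 mm by 177 mm) begins 78 mm behind the grasp point.
Start: joints at [-1.338, 0.3, 1.521, -0, 1.321, -0.067], TCP at [0.162, -0.525, 0.205] pointing down, gripper open.
Joint ranges: [-3.03, 3.03], [-0.79, 2.21], [0.23, 2.52], [-1.04, 4.18], [0, 3.07], [-2.55, 2.55]. Speed limits (rad/s): [2.22, 2.22, 2.57, 3.14, 3.14, 3.14].

## Interface

Orientations are given as a rotation vector (axis times angle).
In Python, from bench import robot, optics, close_job gives the robot as it stands.
- The arm moves only by the shell command python3 -m inch 'ROWS' [FORCE]. ROWS is JSON, a list of rows, each a list of 7 numbers: the finger opening in m, from 0 to 0.094, then the shift along the tool's x, y, z in m, then the turn, a rotation vector about the tool's x, y, z in rad. A call has exactly 8 rows; each row is the pose to reach, as a shift and turn from the pose commanded when the call began, along the tool's axes at that moment; what a row does not reach only later rows make up. A row lasts 1/10 s, in which the tool goes at most 50 mm and 8.59 degrees, less where a joint would pass 70% of its speed; a pose out of reach is approached as far as the arm can. A call with a gripper value outside its range is refused whole. The fingers move at their own pace and stop on an object; FORCE is the grip in N (left out, the last holds). Time passes only in rows, so rows that repeat a pose let the fingers close, or fill a call up. It gives the time, the measured TCP pose, the force and the opening at its end, in the units of the state.
- robot.read_state(): the state, without advancing time (a new reading comes with each control period).
- optics.get_image(name): name is "scene" or "top" or "wrist"; returns a dict with "frame" (480x640x3 uint8, red, green, blue), "z_map" (480x640 float32, m along the optical axis (not along the pixel's ray), 0 where there is no reading), "mtx" (3x3 intrinsics, pixels), "world_to_cam" (4x4, takes a point from world to camera coordinates). Camera axes: x right, y up, looking along -z (the intrinsics and any distortion apply to the point x, -y, -z); pixel columns grow to the right and rows downward; lengths in m; the calibration is good to about 2 mm. The wrist camera is an equidistant fisheye: a pixel r from the principal point sees the ray r / f radians off the axis. A picture is of the moment at which its call begins.
- close_job(): hands the job in, once; it reports no verdict.
The state is a dict: "time": time; "joint_positions": joint angles; "qd": joint speeds; "tau": joint torques, N m; "tcp_pos": TCP position; "eef_rot": TCP orientation; "ft_force": force on the tool from outside, world axes, zero at the start; "ft_torque": the same for the moment, N m; "width": opening from 0.0 (shut) to 1.0 (fully open).
Only numpy, scipy, OpenCV 4.12 (cv2) and the standard library are available. Lean on these libraries where they do the work, as an engineer would, in place of code of your own. Each camera call takes 0.05 s, during which the arm holds its last target. There are 200 camera calls.

## Working session

There is one attempt and no reset: what is moved stays moved. The work goes in short steps, Python scripts to look and compute and a shell command to move; the robot and the scene stay as the last step left them, time stands still between calls to the robot, and variables do not carry over. Pictures are saved under pics/ and viewed, about 8 in all and at most 12, crops included, and the job is handed in when it is done.

```bash
mkdir -p pics; ls; cat > h.py <<'E'
import numpy as np, cv2
from bench import robot, optics
def snap(n,tag):
    d=optics.get_image(n); cv2.imwrite(f'pics/{tag}.png',d['frame'][:,:,::-1]); np.savez(f'pics/{tag}.npz',**{k:np.array(v) for k,v in d.items()}); return d
def pts(d):
    K=np.array(d['mtx']);T=np.linalg.inv(d['world_to_cam']);z=d['z_map']
    v,u=np.mgrid[0:480,0:640]
    c=np.stack([(u-K[0,2])/K[0,0]*z,-(v-K[1,2])/K[1,1]*z,-z],-1)
    return c@T[:3,:3].T+T[:3,3]
def ray(d,u,v,h):
    K=np.array(d['mtx']);T=np.linalg.inv(d['world_to_cam'])
    r=T[:3,:3]@np.array([(u-K[0,2])/K[0,0],-(v-K[1,2])/K[1,1],-1]);o=T[:3,3]
    return o+r*(h-o[2])/r[2]
E
python3 - <<'E'
from h import *
a=snap('scene','s0');b=snap('top','t0')
cv2.imwrite('pics/both0.png',cv2.resize(np.vstack([a['frame'],b['frame']])[:,:,::-1],(400,600)))
print(robot.read_state())
E
```

```text
pics
{'time': 0.1, 'joint_positions': array([-1.33756630e+00,  3.00414903e-01,  1.52150915e+00,  6.37757788e-06,
        1.32069727e+00, -6.66294181e-02]), 'qd': array([-0.00072554, -0.00126893, -0.00294942, -0.00148833,  0.00031356,
        0.00070972]), 'tau': array([ 7.27749193e-05, -5.32644689e+01, -3.53284478e+01,  7.08851824e-02,
        2.34431477e-02, -6.50048241e-05]), 'tcp_pos': array([ 0.16239206, -0.52523766,  0.20494758]), 'eef_rot': array([-3.10533519e+00, -4.69099784e-01,  1.24732290e-04]), 'ft_force': array([1.11543834, 0.15207602, 0.16587268]), 'ft_torque': array([-0.00214885,  0.04651933,  0.00821911]), 'width': 0.9976757679785916}
```

View pics/s0.png

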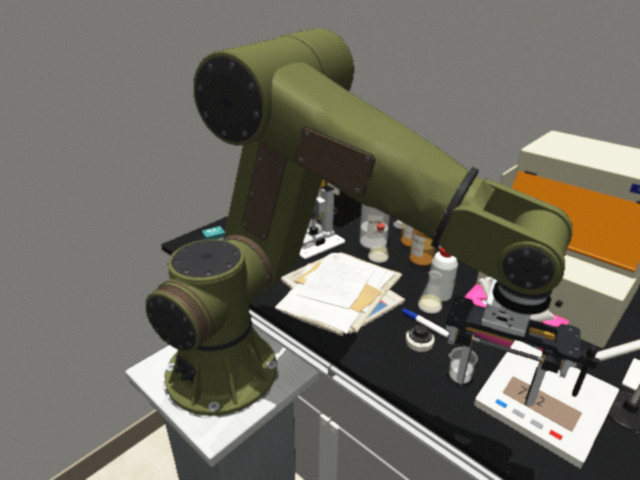

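View pics/t0.png

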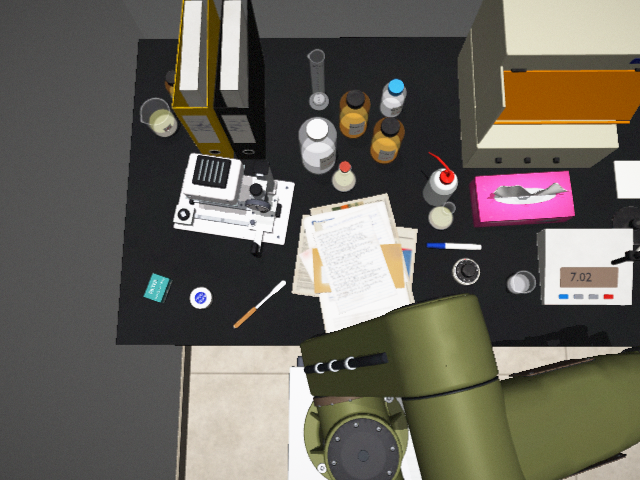

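The top view shows the reader at about (235,198): the gauge knob is near (257,190), the handle near (257,248), and the waiting seat near (184,214). I'll measure these from a crop.

```bash
python3 - <<'E'
from h import *
d=dict(np.load('pics/t0.npz')); P=pts(d)
f=d['frame'][140:270,160:310,::-1]
cv2.imwrite('pics/c0.png',cv2.resize(f,None,fx=5,fy=4.6,interpolation=cv2.INTER_CUBIC))
T=np.linalg.inv(d['world_to_cam']);print(T[:3,3].round(3), d['mtx'])
R=P[140:270,160:310]
print('cover',[(h,R[(abs(R[...,2]-h)<.004)].mean(0).round(4),(abs(R[...,2]-h)<.004).sum()) for h in (.185,.2,.084)])
m=(abs(P[...,2]-.016)<.004);m[:140]=0;m[270:]=0;m[:,:160]=0;m[:,310:]=0
q=P[m][:,:2].astype(np.float32);print(cv2.minAreaRect(q),cv2.boxPoints(cv2.minAreaRect(q)))
for h in (.2,.084):
    m=(abs(P[...,2]-h)<.004);m[:140]=0;m[270:]=0;m[:,:160]=0;m[:,310:]=0
    n,l,s,c=cv2.connectedComponentsWithStats(m.astype(np.uint8))
    for i in range(1,n):
        if s[i,4]>8: print(h,s[i],c[i].round(1),P[l==i].mean(0).round(4))
E
```

```text
[0.189 0.062 1.384] [[555.95694658   0.         319.21273464]
 [  0.         555.95694658 238.38040152]
 [  0.           0.           1.        ]]
cover [(0.185, array([0.5853, 0.3123, 0.1854]), np.int64(1088)), (0.2, array([0.5384, 0.2255, 0.1998]), np.int64(116)), (0.084, array([0.5782, 0.2685, 0.0838]), np.int64(152))]
((0.5780123472213745, 0.25349339842796326), (0.3859108090400696, 0.2934444546699524), 71.17791748046875) [[0.3768828  0.11819337]
 [0.6546353  0.02351922]
 [0.7791419  0.3887934 ]
 [0.5013894  0.48346758]]
0.2 [250 183  13  13 116] [255.6 189.1] [0.5384 0.2255 0.1998]
0.084 [215 146  14   4  25] [222.5 148.3] [0.6779 0.3266 0.0835]
0.084 [235 147   9   3  11] [238.6 148.3] [0.6775 0.2863 0.0843]
0.084 [202 148  12   2  16] [207.8 148.3] [0.6777 0.363  0.0841]
0.084 [252 148  11   2  13] [256.8 148.3] [0.6777 0.2414 0.0832]
0.084 [251 242   7  12  58] [253.8 247.5] [0.4282 0.242  0.0835]
```

View pics/c0.png

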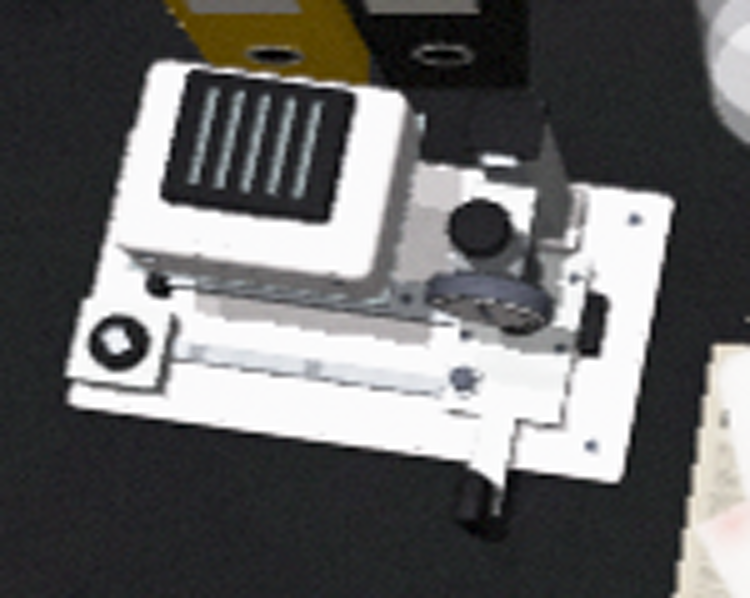

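The crop shows the gauge knob at crop (480,228), the dial in front of it, and the handle at crop (478,500). The waiting puck at crop (120,342) has a bright piece on top. The reader's yaw is about -8.5° (knob to handle is 111.4 mm, so consistent). Before travelling I'll check heights along the route and the seat.

```bash
python3 - <<'E'
from h import *
d=dict(np.load('pics/t0.npz')); P=pts(d)
a=np.array([.162,-.525]);b=np.array([.538,.2255]);u=(b-a)/np.linalg.norm(b-a)
s=(P[...,:2]-a)@u; w=(P[...,:2]-a)@np.array([-u[1],u[0]])
for k in range(9):
    m=(abs(s-(k*.1+.05))<.05)&(abs(w)<.13)&(d['z_map']>0);print(k,np.percentile(P[m][:,2],[50,97,100]).round(3) if m.any() else None)
print('seat',P[209:220,178:190,2].round(3))
print(ray(d,184,214.3,.06))
E
python3 -m inch '[[0.094,0,0,-0.05,0,0,0],[0.094,0,0,-0.10,0,0,0],[0.094,0.03,-0.03,-0.12,0,0,-0.15],[0.094,0.06,-0.07,-0.12,0,0,-0.3],[0.094,0.1,-0.1,-0.12,0,0,-0.45],[0.094,0.13,-0.14,-0.12,0,0,-0.6],[0.094,0.17,-0.17,-0.12,0,0,-0.75],[0.094,0.2,-0.21,-0.12,0,0,-0.9]]'
```

```text
0 [0.    0.021 0.47 ]
1 [0.032 0.6   0.607]
2 [0.004 0.607 0.612]
3 [0.003 0.676 0.685]
4 [0.029 0.69  0.694]
5 [0.038 0.048 0.054]
6 [0.033 0.045 0.05 ]
7 [0.003 0.029 0.085]
8 [0.034 0.195 0.206]
seat [[0.048 0.047 0.046 0.052 0.047 0.053 0.051 0.056 0.05  0.038 0.044 0.05 ]
 [0.043 0.051 0.045 0.05  0.051 0.053 0.05  0.051 0.055 0.052 0.039 0.044]
 [0.046 0.053 0.048 0.05  0.047 0.052 0.053 0.047 0.052 0.049 0.052 0.031]
 [0.055 0.051 0.049 0.051 0.048 0.048 0.054 0.046 0.049 0.051 0.049 0.052]
 [0.054 0.049 0.05  0.055 0.052 0.053 0.048 0.052 0.049 0.048 0.048 0.053]
 [0.047 0.047 0.05  0.053 0.052 0.052 0.051 0.052 0.049 0.05  0.048 0.053]
 [0.052 0.047 0.05  0.048 0.051 0.051 0.052 0.053 0.053 0.051 0.048 0.049]
 [0.049 0.042 0.045 0.046 0.049 0.051 0.054 0.052 0.053 0.05  0.049 0.045]
 [0.042 0.051 0.047 0.049 0.048 0.049 0.054 0.049 0.052 0.055 0.044 0.044]
 [0.045 0.043 0.054 0.054 0.05  0.053 0.055 0.054 0.05  0.051 0.038 0.045]
 [0.041 0.048 0.035 0.047 0.051 0.05  0.052 0.047 0.047 0.045 0.048 0.044]]
[0.51558024 0.41981129 0.06      ]
time: 0.9
tcp_pos: [0.2922, -0.264, 0.3251]
eef_rot: [-2.587, -1.781, -0.0]
ft_force: [1.3, -0.2, 0.2]
width: 1.0
```

```bash
python3 -m inch '[[0,0.045,0.004,0,0,0,-0.15],[0,0.09,0.008,0,0,0,-0.3],[0,0.135,0.013,0,0,0,-0.45],[0,0.18,0.017,0,0,0,-0.6],[0,0.225,0.022,0,0,0,-0.75],[0,0.27,0.026,0,0,0,-0.9],[0,0.315,0.03,0,0,0,-1.05],[0,0.36,0.035,0,0,0,-1.2]]' 20
```

```text
time: 1.7
tcp_pos: [0.455, 0.0591, 0.3254]
eef_rot: [1.129, 2.932, -0.0]
ft_force: [0.1, -0.4, 0.3]
width: 0.357
```

```bash
python3 -m inch '[[0,0.01,0.04,0,0,0,-0.15],[0,0.02,0.08,0,0,0,-0.3],[0,0.035,0.12,0,0,0,-0.45],[0,0.045,0.16,0,0,0,-0.593],[0,0.051,0.181,0.02,0,0,-0.593],[0,0.051,0.181,0.055,0,0,-0.593],[0,0.051,0.181,0.055,0,0,-0.593],[0,0.051,0.181,0.055,0,0,-0.593]]' 20
python3 - <<'E'
from h import *
a=snap('scene','s1');b=snap('wrist','w1');c=snap('top','t1')
cv2.imwrite('pics/b1.png',np.hstack([cv2.resize(b['frame'],(500,375)),cv2.resize(c['frame'][130:280,150:310],(300,281))[np.minimum(np.arange(375),280)]])[:,:,::-1])
s=robot.read_state();print(s['tcp_pos'],s['eef_rot'],s['joint_positions'],b['mtx'],b['world_to_cam'])
E
```

```text
time: 2.5
tcp_pos: [0.5392, 0.2247, 0.2711]
eef_rot: [-0.234, -3.132, 0.0]
ft_force: [1.4, 0.3, 0.7]
width: 0.005
[0.53973117 0.22470399 0.27256727] [2.34272049e-01 3.13021263e+00 1.77554210e-03] [ 3.31856348e-01  3.36926308e-01  1.31797555e+00  9.99781377e-07
  1.48383235e+00 -1.08953418e+00] [[371.64829954   0.         323.11607786]
 [  0.         371.64829954 237.30196054]
 [  0.           0.           1.        ]] [[ 1.49117525e-01  9.88819251e-01 -6.72336500e-04 -3.02741615e-01]
 [-9.60399958e-01  1.44669884e-01 -2.38122961e-01  5.25567587e-01]
 [-2.35363302e-01  3.61540186e-02  9.71234783e-01 -3.35979317e-01]
 [ 0.00000000e+00  0.00000000e+00  0.00000000e+00  1.00000000e+00]]
```

View pics/b1.png

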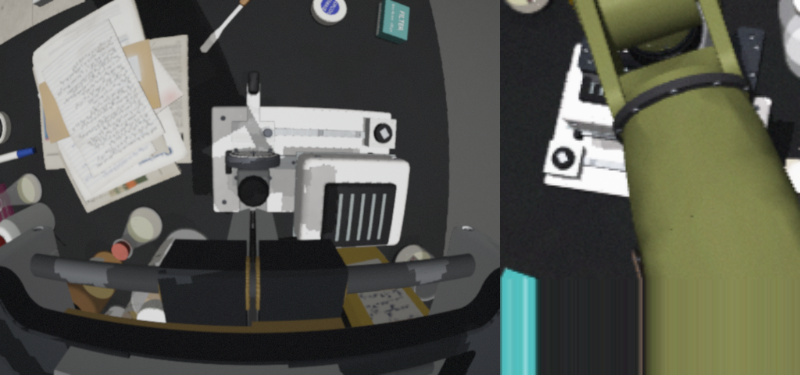

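The wrist view shows the knob at crop (253,190), the handle at (254,82) and the waiting puck at (382,131). I'll cast fisheye rays to refine these.

```bash
cat >> h.py <<'E'
def fray(d,u,v,h):
    K=np.array(d['mtx']);T=np.linalg.inv(d['world_to_cam'])
    a=np.array([(u-K[0,2])/K[0,0],(v-K[1,2])/K[1,1]]);t=np.linalg.norm(a)
    r=T[:3,:3]@np.array([a[0]/t*np.sin(t),-a[1]/t*np.sin(t),-np.cos(t)]);o=T[:3,3]
    return o+r*(h-o[2])/r[2]
E
python3 - <<'E'
from h import *
d=dict(np.load('pics/w1.npz'));g=cv2.cvtColor(d['frame'],cv2.COLOR_RGB2GRAY)
print(np.linalg.inv(d['world_to_cam'])[:3,3])
for n,(x0,y0,x1,y1),h in (('knob',(295,215,350,275),.2),('handle',(308,85,340,130),.084)):
    m=(g[y0:y1,x0:x1]<45).astype(np.uint8)
    k,l,s,c=cv2.connectedComponentsWithStats(m)
    for i in range(1,k):
        if s[i,4]>30: print(n,s[i],c[i]+[x0,y0],fray(d,*(c[i]+[x0,y0]),h))
print(fray(d,325,244,.2),fray(d,325,105,.084),fray(d,489,168,.05))
cv2.imwrite('pics/c1.png',cv2.resize(d['frame'][70:290,260:400,::-1],None,fx=2.7,fy=2.7))
s=dict(np.load('pics/s1.npz'));cv2.imwrite('pics/c1.png',np.hstack([cv2.resize(d['frame'][70:290,260:400],(380,597)),cv2.resize(s['frame'][150:300,240:345],(418,597))])[:,:,::-1])
E
```

```text
[0.47082197 0.23546994 0.45126096]
knob [  10   10   39   39 1191] [323.7993283  243.94794291] [0.53651347 0.22587573 0.2       ]
handle [  0   0  32  45 571] [319.10858144 104.30297723] [0.42735555 0.23782772 0.084     ]
[0.53667579 0.22670036 0.2       ] [0.42890596 0.24339691 0.084     ] [0.51534341 0.42138148 0.05      ]
```

View pics/c1.png

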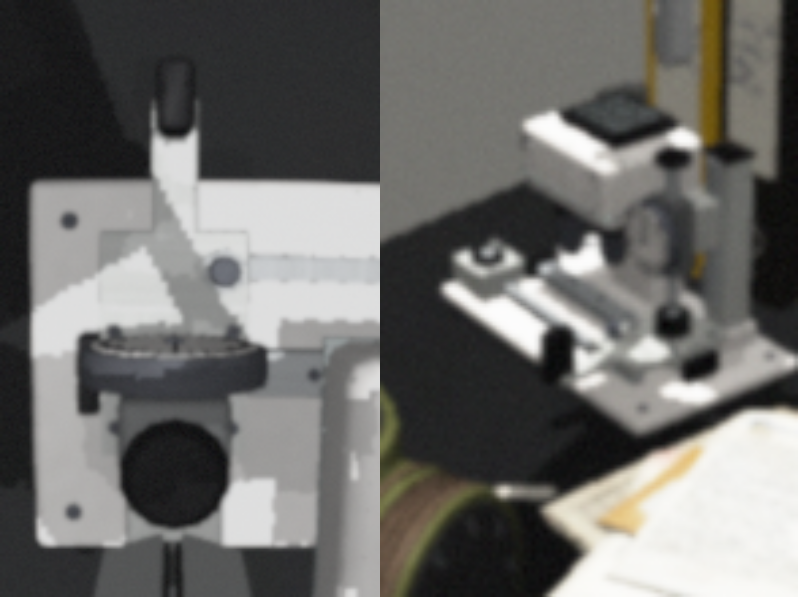

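The scene crop shows the dial face clearly, pointer up, with the column behind it; the knob and handle positions agree across views. I'm pressing now, with the fingers closed.

```bash
python3 -m inch '[[0,0.001,0,0.04,0,0,0],[0,0.001,0,0.062,0,0,0],[0,0.001,0,0.068,0,0,0],[0,0.001,0,0.074,0,0,0],[0,0.001,0,0.08,0,0,0],[0,0.001,0,0.086,0,0,0],[0,0.001,0,0.092,0,0,0],[0,0.001,0,0.096,0,0,0]]' 20
```

```text
time: 3.45
tcp_pos: [0.539, 0.2252, 0.1752]
eef_rot: [0.233, 3.131, 0.001]
ft_force: [0.3, -1.4, 6.3]
width: 0.001
```

```bash
python3 -m inch '[[0,0,0,0.003,0,0,0],[0,0,0,0.006,0,0,0],[0,0,0,0.007,0,0,0],[0,0,0,0.008,0,0,0],[0,0,0,0.009,0,0,0],[0,0,0,0.009,0,0,0],[0,0,0,0.009,0,0,0],[0,0,0,0.009,0,0,0]]'
```

```text
time: 4.25
tcp_pos: [0.5391, 0.2252, 0.1681]
eef_rot: [0.233, 3.129, 0.002]
ft_force: [-6.0, -3.8, 18.3]
width: 0.005
```

The force jumps to 18 N at z = 0.168, so the gauge is at its stop. Now reading the dial.

```bash
python3 - <<'E'
from h import *
s=snap('scene','s2');w=snap('wrist','w2')
cv2.imwrite('pics/c2.png',np.hstack([cv2.resize(s['frame'][185:255,285:340],(420,535),interpolation=cv2.INTER_CUBIC),cv2.resize(w['frame'][70:290,240:395],(376,535))])[:,:,::-1])
print(robot.read_state()['ft_force'])
E
```

```text
[-5.31590419 -3.23171047 18.92330712]
```

View pics/c2.png

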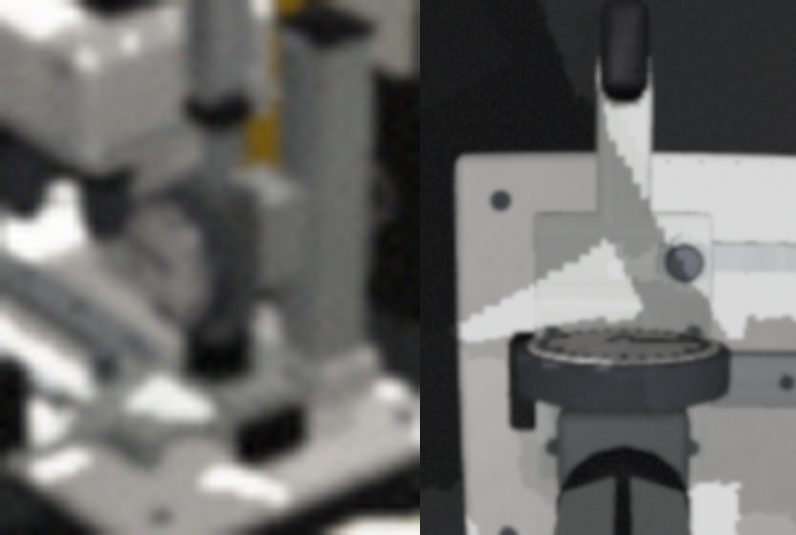

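In the wrist view the pointer runs from the dial centre (620,340) toward the housing side (700,342). That is about 9 o'clock seen from the front, or ≈4.8 rad, so 24 mm. The scene view agrees: the pointer goes up-left. The waiting puck's top at 50 mm (14 mm high) fits too. The specimen in the slide is tall, so I go to the first notch at 0.080. First I let the gauge rise.

```bash
python3 -m inch '[[0,0,0,-0.007,0,0,0],[0,0,0,-0.014,0,0,0],[0,0,0,-0.021,0,0,0],[0,0,0,-0.028,0,0,0],[0,0,0,-0.035,0,0,0],[0,0,0,-0.05,0,0,0],[0,0,0,-0.08,0,0,0],[0,0,0,-0.11,0,0,0]]'
python3 -m inch '[[0.05,0.04,0,0,0,0,0],[0.05,0.08,0.001,0,0,0,0],[0.05,0.112,0.001,0,0,0,0],[0.05,0.112,0.001,0.04,0,0,0],[0.05,0.112,0.001,0.08,0,0,0],[0.05,0.112,0.001,0.12,0,0,0],[0.05,0.112,0.001,0.15,0,0,0],[0.05,0.112,0.001,0.15,0,0,0]]'
python3 - <<'E'
from h import *
s=snap('scene','s3');w=snap('wrist','w3')
cv2.imwrite('pics/c3.png',np.hstack([cv2.resize(s['frame'][140:280,255:345],(380,590),interpolation=cv2.INTER_CUBIC),cv2.resize(w['frame'][:,200:520],(400,590))])[:,:,::-1])
E
```

```text
time: 5.15
tcp_pos: [0.5378, 0.225, 0.276]
eef_rot: [-0.233, -3.131, 0.001]
ft_force: [-0.6, 0.7, 0.6]
width: 0.008
time: 5.95
tcp_pos: [0.4257, 0.2419, 0.1222]
eef_rot: [-0.233, -3.127, 0.005]
ft_force: [0.4, 0.1, 0.3]
width: 0.531
```

View pics/c3.png

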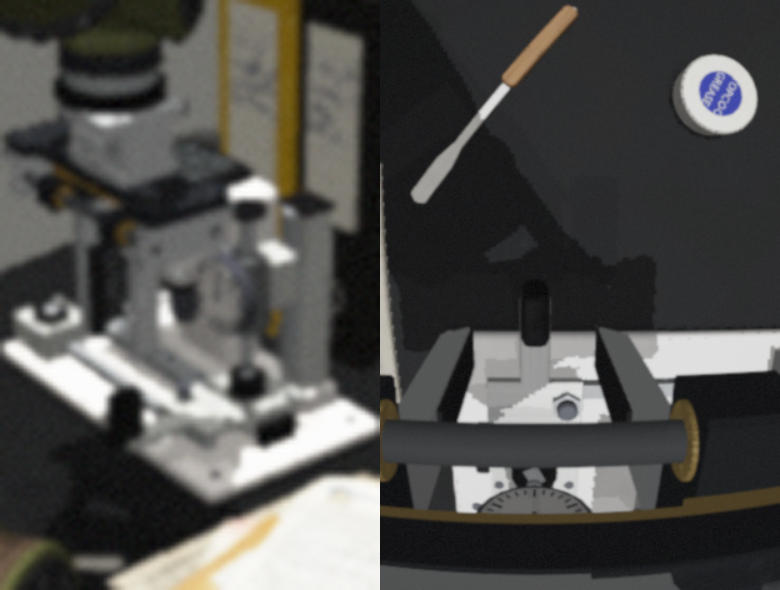

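The gauge is fully up and the handle sits midway between the fingers (handle at 535, fingertips at 470 and 600). I'll descend and pinch.

```bash
python3 -m inch '[[0.05,-0.001,0,0.025,0,0,0],[0.05,-0.001,0,0.05,0,0,0],[0.05,-0.001,0,0.07,0,0,0],[0.05,-0.001,0,0.076,0,0,0],[0.05,-0.001,0,0.076,0,0,0],[0,-0.001,0,0.076,0,0,0],[0,-0.001,0,0.076,0,0,0],[0,-0.001,0,0.076,0,0,0]]' 30
python3 -m inch '[[0,0,0,0,0,0,0],[0,0,0,0,0,0,0],[0,0,0,0,0,0,0],[0,0,0,0,0,0,0],[0,0,0,0,0,0,0],[0,0,0,0,0,0,0],[0,0,0,0,0,0,0],[0,0,0,0,0,0,0]]' 30
```

```text
time: 6.85
tcp_pos: [0.4291, 0.2427, 0.0503]
eef_rot: [0.233, 3.132, 0.001]
ft_force: [0.2, 0.6, -0.3]
width: 0.309
time: 7.65
tcp_pos: [0.4288, 0.2426, 0.0496]
eef_rot: [0.234, 3.133, 0.0]
ft_force: [-1.3, -1.4, 5.5]
width: 0.146
```

```bash
python3 -m inch '[[0,0,0.005,0,0,0,0],[0,0,0.015,0,0,0,0],[0,0,0.025,0,0,0,0],[0,0,0.035,0,0,0,0],[0,0,0.045,0,0,0,0],[0,0,0.055,0,0,0,0],[0,0,0.062,0,0,0,0],[0,0,0.066,0,0,0,0]]'
python3 -m inch '[[0,0,0.001,0,0,0,0],[0,0,0.002,0,0,0,0],[0,0,0.003,0,0,0,0],[0,0,0.004,0,0,0,0],[0,0,0.005,0,0,0,0],[0,0,0.006,0,0,0,0],[0,0,0.007,0,0,0,0],[0,0,0.007,0,0,0,0]]'
```

```text
time: 8.45
tcp_pos: [0.4388, 0.3076, 0.0497]
eef_rot: [0.233, 3.133, -0.002]
ft_force: [0.3, -8.1, 7.7]
width: 0.145
time: 9.25
tcp_pos: [0.4399, 0.3143, 0.0497]
eef_rot: [0.234, 3.132, -0.001]
ft_force: [0.3, -5.6, 5.2]
width: 0.146
```

```bash
python3 -m inch '[[0,0,0.001,0,0,0,0],[0,0,0.002,0,0,0,0],[0,0,0.003,0,0,0,0],[0,0,0.004,0,0,0,0],[0,0,0.005,0,0,0,0],[0,0,0.005,0,0,0,0],[0,0,0.005,0,0,0,0],[0,0,0.005,0,0,0,0]]'
python3 -m inch '[[0,0,0.0005,0,0,0,0],[0,0,0.001,0,0,0,0],[0,0,0.0015,0,0,0,0],[0,0,0.002,0,0,0,0],[0,0,0.002,0,0,0,0],[0,0,0.002,0,0,0,0],[0,0,0.002,0,0,0,0],[0,0,0.002,0,0,0,0]]'
```

```text
time: 10.05
tcp_pos: [0.4407, 0.3196, 0.0497]
eef_rot: [0.234, 3.132, 0.0]
ft_force: [4.1, -4.2, 5.2]
width: 0.151
time: 10.85
tcp_pos: [0.4409, 0.3215, 0.0496]
eef_rot: [0.234, 3.132, 0.0]
ft_force: [3.6, -5.1, 5.5]
width: 0.146
```

```bash
python3 -m inch '[[0,0,0.0005,0,0,0,0],[0,0,0.001,0,0,0,0],[0,0,0.001,0,0,0,0],[0,0,0.001,0,0,0,0],[0,0,0.001,0,0,0,0],[0,0,0.001,0,0,0,0],[0,0,0.001,0,0,0,0],[0,0,0.001,0,0,0,0]]'
python3 - <<'E'
from h import *
F=[];Q=[]
for i in range(6):
    w=snap('wrist','w4');s=robot.read_state();F.append(s['ft_force']);Q.append(s['tcp_pos'])
p=np.mean(Q,0);u=np.array([.148,.989,0]);print(np.mean(F,0)@u,np.std(F,0),p,(p-[.4288,.2426,.0496])@u)
t=snap('top','t4')
cv2.imwrite('pics/c4.png',np.hstack([cv2.resize(w['frame'][220:420,240:440],(420,420)),cv2.resize(t['frame'][150:260,160:260],(380,420),interpolation=cv2.INTER_CUBIC)])[:,:,::-1])
E
```

```text
time: 11.65
tcp_pos: [0.441, 0.322, 0.0496]
eef_rot: [0.234, 3.132, -0.002]
ft_force: [2.3, -9.8, 7.1]
width: 0.148
-9.619975373276802 [0.48531176 0.20673064 0.29505631] [0.4409962  0.32195381 0.04962745] 0.08028595450384002
```

View pics/c4.png

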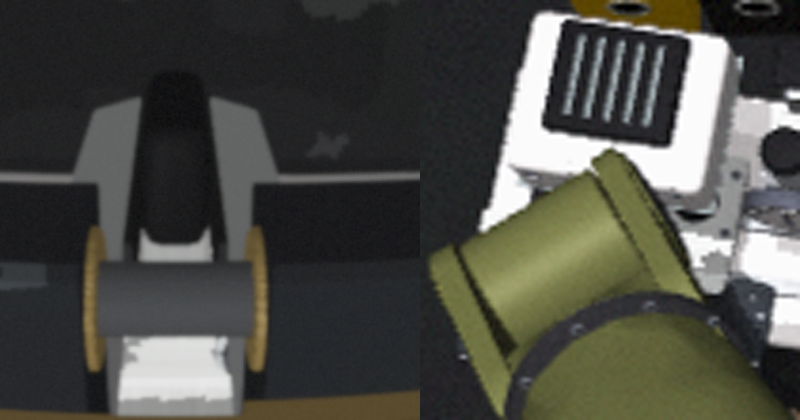

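The pull rose from about 5 to 10 N within 0.5 mm at a displacement of about 0.080, so the ball is in the first notch and just past its bottom. I'll ease back slightly to centre it.

```bash
python3 -m inch '[[0,0,-0.0003,0,0,0,0],[0,0,-0.0005,0,0,0,0],[0,0,-0.0005,0,0,0,0],[0,0,-0.0005,0,0,0,0],[0,0,-0.0005,0,0,0,0],[0,0,-0.0005,0,0,0,0],[0,0,-0.0005,0,0,0,0],[0,0,-0.0005,0,0,0,0]]'
python3 - <<'E'
from h import *
F=[];Q=[]
for i in range(6):
    s=snap('scene','s5');s=robot.read_state();F.append(s['ft_force']);Q.append(s['tcp_pos'])
p=np.mean(Q,0);u=np.array([.148,.989,0]);print(np.mean(F,0)@u,p,(p-[.4288,.2426,.0496])@u,s['width'])
d=dict(np.load('pics/s5.npz'));cv2.imwrite('pics/c5.png',cv2.resize(d['frame'][140:290,240:400,::-1],(640,600),interpolation=cv2.INTER_CUBIC))
E
```

```text
time: 12.8
tcp_pos: [0.441, 0.3217, 0.0496]
eef_rot: [0.234, 3.132, -0.001]
ft_force: [2.9, -6.7, 6.4]
width: 0.149
-7.394591887378324 [0.44096309 0.32171212 0.04964439] 0.08004202741171221 0.14371049755371101
```

View pics/c5.png

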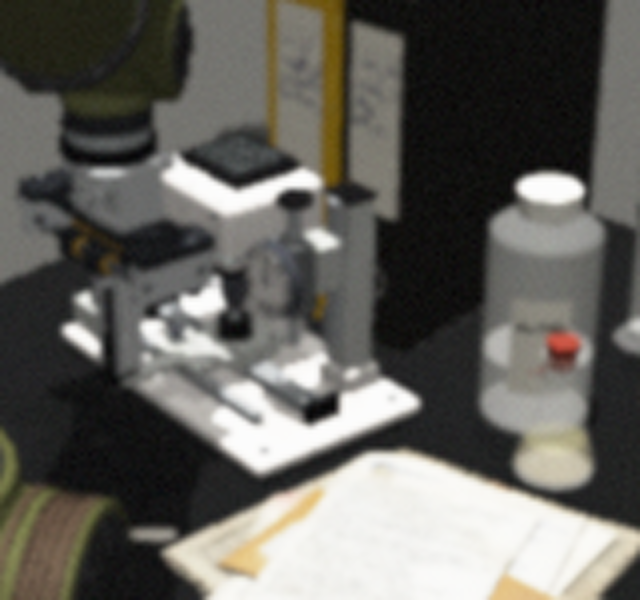

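The scene view shows the slide under the high lens, with the tall black puck at (235,318) just below the tube. The handle is gripped at (120,335) and the gauge is up. Displacement is 80.0 mm and the pull is 7 N, between the 2 N and 10 N flanks, so the ball is seated and at rest. Handing in.

```bash
python3 -c "
from bench import close_job
print(close_job())"
```

```text
the job is handed in; nothing more can be done
None
```

The job is handed in at about 13 s of robot time, with the tall specimen held at the first notch under the high lens; no verdict was given.

- **Gauge:** I pressed it to its stop, at 168 mm with about 18 N. The dial pointer stood near 9 o'clock, which is about 4.8 rad or 24 mm, so the specimen in the slide is tall. The waiting puck's top measured about 50 mm above the bench, which fits the low specimen. The next picture showed the gauge fully up, before I touched the slide.
- **Slide:** I pinched the handle with 30 N and drew it left. At the end the hand had moved 80.0 mm and the pull was about 7 N, between the 2 N and 10 N sides of the notch, so the ball should be at its bottom. The handle was still gripped at hand-in.
- **Less certain:** The hand's travel was my measure of the slide's position, good to about 1 mm. The expected drop to 2 N before the notch did not show clearly; I saw only about 4 to 5 N rising to about 10 N. I did not see the ball itself in the notch. In the last picture the puck sat just below the high lens. I did not take a separate final picture of the bench items or the waiting specimen, but nothing was moved near them.

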